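Shim up the plate nest of a carousel

ROBOT

A 6-joint arm with a two-finger parallel gripper is mounted at the origin on the work surface. World frame = base frame: x ahead of the robot, y to its left, z up, the work surface at z = 0. Lengths are in m, angles in degrees, forces in N, time in s.
With the tool pointing down it reaches from about 0.375 to 0.9 m from the base axis. Payload 3.1 kg.
Tool frame: the origin (TCP) lies between the finger pads; the fingertips stand 11 mm ahead of it and the grasp point (between the pads) lies 8 mm behind it; x points along the fingers, y is the direction in which the jaws open and shut, and the axes are right-handed (so a half turn about x gives the same grasp; the last joint's range is limited). The gripper opens to 87 mm and grips with 3 to 60 N. Pads are 19 mm wide; open, the fingers measure 117 mm over their backs; the gripper's body (75 mm by 190 mm) begins 51 mm behind the grasp point.
Start: joints at [60.934, 30.224, 82.088, -0, 67.689, -10.227], TCP at [0.202, 0.592, 0.209] pointing down, gripper open.
Joint ranges: [-176.69, 176.69], [-43.24, 126.21], [12.49, 139.97], [-82, 262], [0, 151.66], [-163.58, 163.58]. Speed limits (degrees/s): [159.86, 159.86, 180, 180, 180, 180].

INTERFACE

Orientations are given as a 3x3 rotation matrix whose columns are the frame's x, y, z axes.
In Python, from rig import bot gives the robot as it stands.
- The arm moves only by the shell command python3 -m inch 'ROWS' [OPENING]. ROWS is a JSON object of lists of equal length, an entry for each row: "dp": the shift along the tool's x, y, z in mm, a list of three; "yaw": the turn about the tool's x in degrees. In form: {"dp": [[tx, ty, tz], ...], "yaw": [yaw, ...]}. A call has 1 to 20 rows; each row shifts and turns the commanded pose from where the row before left it, along the tool's axes as they then stand; what a row does not reach is not made up. A row lasts 1/12 s, in which the tool goes at most 41.7 mm and 7.16 degrees, less where a joint would pass 70% of its speed; a pose out of reach is approached as far as the arm can. A call is refused whole if a number of a shift passes 41.7 or a number of a turn 7.16, either way. A call with a gripper value outside its range is refused whole. OPENING is the finger opening in mm, from 0 to 87, set as the call begins (- or left out, the last holds). The fingers move at their own pace and stop on an object; the grip force is fixed at half the most. Time passes only in rows, so rows that do not move let the fingers close. It gives the time, the measured TCP pose, the force and the opening at its end, in the units of the state.
- bot.read_state(): the state, without advancing time (a new reading comes with each control period).
- bot.capture(name): name is "side" or "top"; returns a dict with "color" (400x640x3 uint8, red, green, blue), "intrinsics" (3x3 intrinsics, pixels), "pose" (4x4, takes a point from camera to world coordinates). Camera axes: x right, y down, z forward; pixel columns grow to the right and rows downward; lengths in m; the calibration is good to about 2 mm. A picture is of the moment at which its call begins. There is no depth.
- bot.hand_in(): hands the job in, once; it reports no verdict.
The state is a dict: "time_s": time; "joint_positions": joint angles; "qvel": joint speeds; "tau": joint torques, N m; "position": TCP position; "tcp_rot": TCP orientation; "force": force on the tool from outside, world axes, zero at the start; "moment": the same for the moment, N m; "opening": opening from 0.0 (shut) to 1.0 (fully open).
Only numpy, scipy, OpenCV 4.12 (cv2) and the standard library are available. Lean on these libraries where they do the work, as an engineer would, in place of code of your own. Each camera call takes 0.05 s, during which the arm holds its last target.

TASK

Turn the plate carousel clockwise, seen from above, until it comes to rest on its index stop (the black post stands in front of the fixed red block). Then slide the orange wedge, toe first and flat on the bench, under the red nose of the plate nest until the wedge lifts the nose just clear, about 5 mm, and finish while still gripping the wedge there: do not let go, and let the wedge alone carry the nest. Leave the bottle, the jar and the tip box where they are.

Things in the scene. Friction and masses are not known exactly. Their poses are not given: they have to be found in the camera images.
- station: Fixed base of the plate carousel: a grey disc 160 mm across and 11 mm high on the bench. Origin on the turntable's vertical axis, at bench height; its x axis points level, from that axis to the side from which the wedge goes in. On its opposite side, a foot plate (8 mm high) carries the fixed red index block, 14 x 26 mm and 36 mm high, centred at x = -135 mm.
- carousel (a joint): Angle of the turntable (rad) in the station; grows anticlockwise seen from above, range 0 to 1.4. 0 is the rigid index stop, where the nest's nose points along the station's +x and the black post is next to the red block. Stiff bearing (0.3 N m of dry friction): stays where it is left. The turntable is a white disc 220 mm across, its top 24 mm above the bench.
- post_top (a point): Top centre of the upright black round post by which the turntable is turned: 18 mm diameter, 92 mm from the turntable's axis on the side away from the nose, top 86 mm above the bench (62 mm above the disc), fixed in the disc.
- nest_tilt (a joint): Tilt of the plate nest (rad): 0 resting on its seat, positive when the nose is raised, about 0.0043 rad for each mm of lift at the nose (the hinge is level, across the nest, 235 mm behind the nose). Free hinge, the nest falls back by its weight; range 0 to 0.3.
- nest: Plate nest on the turntable: aluminium plate 94 mm wide with a clear 24-well plate (127 x 85 mm) clamped on it, top 46 mm above the bench, and a tongue 36 mm wide that overhangs the disc and ends in the red nose. 0.4 to 0.9 kg. Origin on its hinge, 26 mm above the bench and 55 mm from the turntable's axis on the post's side; x points to the nose.
- nose (a point): Centre of the red nose, a level round bar 36 mm long and 14 mm in diameter across the end of the tongue, 180 mm from the turntable's axis. At rest its centre is 25 mm and its underside 18 mm above the bench; under it there is only the bare bench.
- wedge: Loose orange levelling wedge, 56 mm wide, 158 mm long, about 0.2 kg. Origin on its flat underside, below the middle of the grip fin; x points to the toe, z up. From the toe (x = 128 mm, 5 mm high) the ramp rises straight to 36 mm height at x = 28 mm; behind it a 36 mm high block reaches to x = -30 mm. A blue band across the ramp (17.5 mm long, centred at x = 69 mm) shows where the nose should rest: there it is lifted about 2.5 to 8 mm.
- wedge_grip (a point): Middle of the wedge's black grip fin, 60 mm above the wedge's underside. The fin stands on the block: 26 mm thick across the wedge, 44 mm long along it, from 36 to 81 mm above the underside.
- reagent: Amber reagent bottle with a blue cap, 60 mm in diameter, 130 mm high, a bystander. Origin at the centre of its underside.
- tip_box: Blue pipette tip box with a grey lid, 85 x 120 mm, 62 mm high, a bystander. Origin at the centre of its underside.
- beads: Jar with a green cap, 56 mm in diameter, 70 mm high, a bystander. Origin at the centre of its underside.
Mind the look-alikes: they are no part of the job. Several things have the shape of the wedge; the one meant has the colours described above.

How it is judged (in metres and radians):
On the way, in this order (a step that is already met when the one before it is completed fails the run):
1. the carousel stands on its index stop, the nest still down on its seat (value of joint carousel below 0.05 rad and value of joint nest_tilt below 0.003 rad), for 0.2 s.
2. the wedge lifts the nose off, the carousel still on its stop (value of joint carousel below 0.05 rad and value of joint nest_tilt between 0.006 and 0.045 rad and contact force between wedge and nest above 0.4 N), for 0.2 s.
At the end, for the whole second after the job is handed in: Carousel on its stop (0.05 rad); nose lifted 1.4 to 10.5 mm (tilt 0.006 to 0.045), borne by the wedge (over 0.4 N), untouched by the robot; wedge flat on the bench (4 mm, 0.06 rad), in line (0.3 rad), at rest, gripped (over 2 N); bystanders within 30 mm of their starts (all of step 2 and contact force between each of the arm, the fingers and nest below 0.5 N and height (world z) of wedge below 0.004 m and angle between wedge's own z axis and vertical below 0.06 rad and contact force between the fingers and wedge above 2 N and angle between the x axis of wedge and the x axis of station, either way round below 0.3 rad and linear speed of wedge below 0.02 m/s and angular speed of nest below 0.1 rad/s and distance of each of reagent, tip_box, beads from where it was at the start of the episode below 0.03 m); the arm keeps its last pose, push and grip.
It fails at once if the bottle is pushed away or knocked over (distance of reagent from where it was at the start of the episode above 0.03 m or angle between reagent's own z axis and vertical above 0.4 rad).
It fails at once if the tip box is pushed away or knocked over (distance of tip_box from where it was at the start of the episode above 0.03 m or angle between tip_box's own z axis and vertical above 0.4 rad).
It fails at once if the jar is pushed away or knocked over (distance of beads from where it was at the start of the episode above 0.03 m or angle between beads's own z axis and vertical above 0.4 rad).
It also fails if it takes over 54 s, if anything falls off the work surface, if the arm or the gripper's body presses on something with over 40 N, if the wrist force passes 120 N, or if a joint passes its speed limit or range.

## Working session

There is one attempt and no reset: what is moved stays moved. The work goes in short steps, Python scripts to look and compute and a shell command to move; the robot and the scene stay as the last step left them, time stands still between calls to the robot, and variables do not carry over. Pictures are saved under pics/ and viewed, and the job is handed in when it is done.

```bash
ls; mkdir -p pics
python3 - <<'E'
from rig import bot
import cv2,numpy as np
for n in("top","side"):
    c=bot.capture(n); cv2.imwrite(f"pics/{n}0.png",c["color"][:,:,::-1]); print(n,c["intrinsics"].round(1).tolist(),c["pose"].round(4).tolist())
    np.savez(f"pics/{n}0.npz",**c)
s=bot.read_state();print(s["position"],s["tcp_rot"],s["time_s"],s["force"])
E
```

```text
pics
top [[378.0, 0.0, 324.3], [0.0, 378.0, 205.4], [0.0, 0.0, 1.0]] [[-0.0751, -0.9708, 0.2277, 0.2637], [-0.9972, 0.0747, -0.0102, 0.0044], [-0.0071, -0.2278, -0.9737, 1.0657], [0.0, 0.0, 0.0, 1.0]]
side [[390.3, 0.0, 317.4], [0.0, 390.3, 197.6], [0.0, 0.0, 1.0]] [[-0.998, -0.0378, 0.0502, 0.4067], [-0.0607, 0.7877, -0.6131, 0.6548], [-0.0164, -0.6149, -0.7884, 0.9096], [0.0, 0.0, 0.0, 1.0]]
[0.20145385 0.590928   0.20786072] [[-9.68251873e-04  3.22936663e-01  9.46420083e-01]
 [-1.69230276e-03  9.46418643e-01 -3.22937902e-01]
 [-9.99998099e-01 -1.91431455e-03 -3.69865018e-04]] 0.1 [ 0.15604083 -0.49594768 -0.44643527]
```

View pics/top0.png

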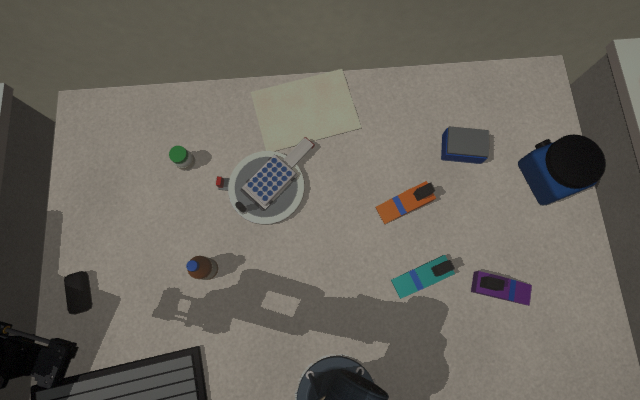

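View pics/side0.png

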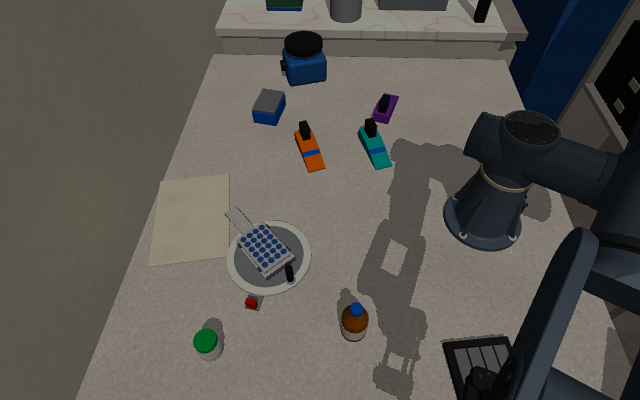

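The top view shows three wedge shapes: orange with blue band and black fin (407,202), teal (424,277) and purple (502,288). I choose the orange one. The carousel is at (266,187), the post at (241,207), the red block at (220,182) and the nose near (308,143). Next I check close crops.

```bash
cat > h.py <<'E'
import numpy as np,cv2
def ray(c,u,v):
    K,T=c["intrinsics"],c["pose"]; d=T[:3,:3]@np.linalg.solve(K,[u,v,1.]); return T[:3,3],d
def onz(c,u,v,z):
    o,d=ray(c,u,v); return o+d*(z-o[2])/d[2]
def proj(c,p):
    T=c["pose"]; q=c["intrinsics"]@(T[:3,:3].T@(np.array(p)-T[:3,3])); return q[:2]/q[2]
def tri(c1,p1,c2,p2):
    A=[];b=[]
    for c,p in((c1,p1),(c2,p2)):
        o,d=ray(c,*p); d=d/np.linalg.norm(d); M=np.eye(3)-np.outer(d,d); A.append(M); b.append(M@o)
    return np.linalg.lstsq(np.vstack(A),np.hstack(b),rcond=None)[0]
def crop(c,x0,y0,x1,y1,s,name):
    cv2.imwrite(name,cv2.resize(c["color"][y0:y1,x0:x1,::-1],None,fx=s,fy=s,interpolation=cv2.INTER_CUBIC))
def hsv(c,lo,hi):
    return cv2.inRange(cv2.cvtColor(c["color"],cv2.COLOR_RGB2HSV),np.array(lo),np.array(hi))
E
python3 - <<'E'
from h import *
t=dict(np.load("pics/top0.npz"));s=dict(np.load("pics/side0.npz"))
a=t["color"][120:240,200:320];b=t["color"][150:250,350:470]
crop(t,200,125,320,235,5,"pics/c_car.png"); crop(t,365,170,455,235,8,"pics/c_wedge.png")
crop(s,215,195,325,315,5,"pics/s_car.png")
crop(s,280,110,340,180,8,"pics/s_wedge.png")
E
```

```text
(no output)
```

View pics/c_car.png

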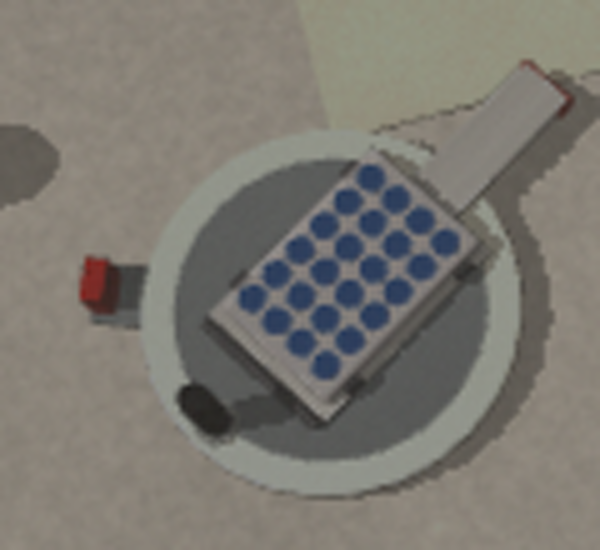

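View pics/c_wedge.png

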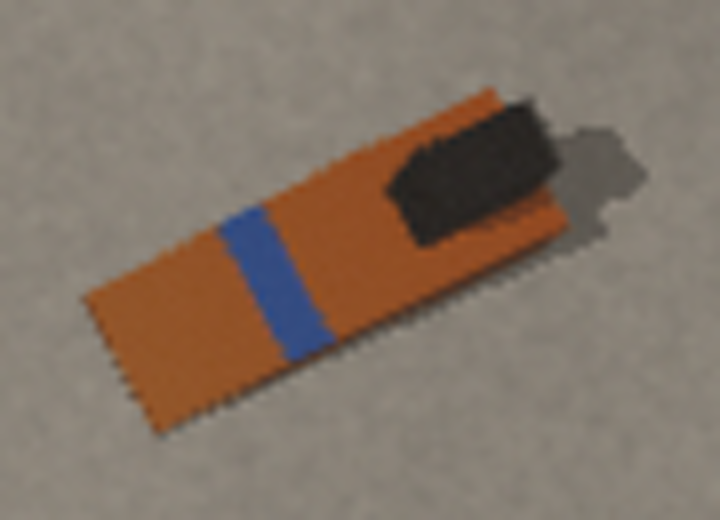

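View pics/s_car.png

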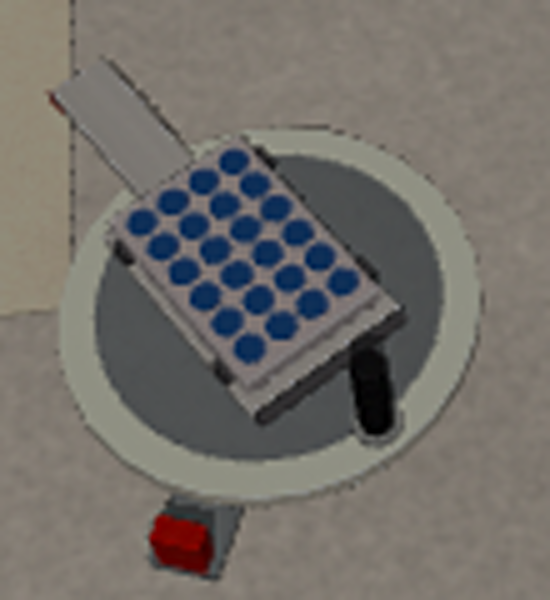

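View pics/s_wedge.png

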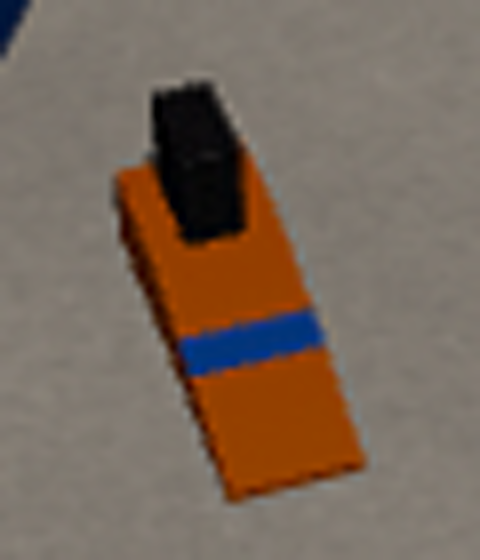

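The crops confirm the choice: orange body, blue band, black fin, toe at about (380,215). Next I turn the crop points into positions.

Run:
```python
from h import *
np.set_printoptions(precision=4,suppress=True)
t=dict(np.load("pics/top0.npz"));s=dict(np.load("pics/side0.npz"))
C=lambda x,y,x0,y0,k:(x/k+x0-.5+.5/k,y/k+y0-.5+.5/k)
tc=lambda x,y:C(x,y,200,125,5); sc=lambda x,y:C(x,y,215,195,5); tw=lambda x,y:C(x,y,365,170,8); sw=lambda x,y:C(x,y,280,110,8)
# disc: circle fit on plane
for nm,c,f,P in(("top",t,tc,[(140,312),(521,312),(340,128),(330,497),(203,178),(460,445)]),("side",s,sc,[(60,320),(482,300),(295,128),(245,500),(420,180),(110,430)])):
    q=np.array([onz(c,*f(*p),.024)[:2] for p in P]); 
    from scipy.optimize import least_squares
    r=least_squares(lambda m:np.hypot(*(q-m[:2]).T)-m[2],[.5,.1,.11]); print(nm,"disc",r.x,r.fun*1e3)
print("block top", onz(t,*tc(95,279),.036), onz(s,*sc(181,531),.036))
print("block foot?", onz(t,*tc(95,279),.036))
print("post", onz(t,*tc(194,402),.086), onz(s,*sc(367,362),.086))
print("nose end", onz(t,*tc(548,82),.032),onz(s,*sc(76,75),.032))
print("toeT",[onz(t,*tw(*p),.004)[:2] for p in((85,298),(160,435))]);print("toeS",[onz(s,*sw(*p),.004)[:2] for p in((365,465),(230,500))])
# band: midheight x=69 -> z=.0233
z=36-31*41/100; z/=1000
print("band",z,[onz(t,*tw(*p),z)[:2] for p in((242,218),(313,352))],[onz(s,*sw(*p),z)[:2] for p in((314,328),(190,358))])
print("fin top c", onz(t,*tw(487,145),.081))
for n,hlo,hi in(("reag",(100,120,60),(125,255,255)),("g",(50,120,40),(80,255,255))):
    m=hsv(t,hlo,hi);ms=hsv(s,hlo,hi)
    k,l,st,ce=cv2.connectedComponentsWithStats(m)
    print(n,[(ce[i].round(),st[i,4]) for i in range(1,k) if st[i,4]>20])
    k,l,st,ce=cv2.connectedComponentsWithStats(ms)
    print(n,[(ce[i].round(),st[i,4]) for i in range(1,k) if st[i,4]>20])
print("cap",onz(t,193,266,.13),onz(s,354,309,.13)); print("jar",onz(t,179,153,.07)); print("box",onz(t,467,141,.062))
```

```text
top disc [0.5764 0.1569 0.1099] [-0.6164 -0.5617 -0.0249  0.0441  0.615   0.5439]
side disc [0.5766 0.1598 0.1075] [ 1.793   1.1219  1.4247  1.8511 -2.6418 -3.5489]
block top [0.6005 0.2883 0.036 ] [0.6006 0.2914 0.036 ]
block foot? [0.6005 0.2883 0.036 ]
post [0.5115 0.2225 0.086 ] [0.5156 0.2245 0.086 ]
nose end [0.7018 0.0232 0.032 ] [0.7048 0.0267 0.032 ]
toeT [array([ 0.4966, -0.1524]), array([ 0.4447, -0.1737])]
toeS [array([ 0.4471, -0.169 ]), array([ 0.4985, -0.1483])]
band 0.023289999999999998 [array([ 0.5171, -0.2082]), array([ 0.4668, -0.2274])] [array([ 0.4701, -0.2238]), array([ 0.518 , -0.2051])]
fin top c [ 0.522  -0.2818  0.081 ]
reag [(array([457., 152.]), np.int32(350)), (array([550., 175.]), np.int32(681)), (array([399., 205.]), np.int32(104)), (array([191., 265.]), np.int32(87)), (array([416., 279.]), np.int32(130)), (array([512., 290.]), np.int32(114))]
reag [(array([564.,  18.]), np.int32(274)), (array([283.,   8.]), np.int32(122)), (array([306.,  69.]), np.int32(896)), (array([266., 116.]), np.int32(300)), (array([377., 150.]), np.int32(78)), (array([311., 152.
[... 471 characters left out ...]
268., 245.]), np.int32(22)), (array([278., 246.]), np.int32(26)), (array([251., 249.]), np.int32(24)), (array([262., 250.]), np.int32(25)), (array([272., 250.]), np.int32(24)), (array([283., 251.]), np.int32(22)), (array([256., 254.]), np.int32(26)), (array([266., 255.]), np.int32(26)), (array([277., 255.]), np.int32(26)), (array([260., 259.]), np.int32(24)), (array([271., 260.]), np.int32(26)), (array([264., 264.]), np.int32(27)), (array([356., 309.]), np.int32(153))]
g [(array([177., 153.]), np.int32(209))]
g [(array([284.,   3.]), np.int32(221)), (array([205., 340.]), np.int32(460))]
cap [0.3548 0.3277 0.13  ] [0.3629 0.3367 0.13  ]
jar [0.6783 0.3889 0.07  ]
box [ 0.6542 -0.4231  0.062 ]
```

Measured positions:
- Axis: (0.577, 0.158), with station x at about -100°.
- Post: (0.513, 0.223), which means 54° still to turn.
- Wedge origin: (0.520, -0.280), heading 112.5°.

First move: go behind the post at height with the fingers shut.

```bash
python3 -m inch '{"dp":[[0,-10,14],[0,-20.6,28.1],[0,-20.6,28.1],[0,-20.6,28.1],[0,-20.6,28.1],[0,-20.6,28.1],[0,-20.6,28.1],[0,-20.6,28.1],[0,-20.6,28.1],[0,-20.6,28.1],[0,-20.6,28.1],[0,-20.6,28.1],[0,-20.6,28.1],[0,-20.6,28.1],[0,-10.6,14.1],[0,0,0],[0,0,0]],"yaw":[0,0,0,0,0,0,0,0,0,0,0,0,0,0,0,0,0]}' 0
python3 -m inch '{"dp":[[0,0,0],[0,0,0],[0,0,0],[0,0,0],[0,0,0],[0,0,0]],"yaw":[6.8,6.8,6.7,6.7,0,0]}'
```

```text
time_s: 1.52
position: [0.481, 0.1908, 0.2083]
tcp_rot: [[-0.001, 0.325, 0.946], [0.0, 0.946, -0.325], [-1.0, -0.0, -0.001]]
force: [-0.6, 0.7, -0.2]
opening: 0.009
time_s: 2.02
position: [0.4798, 0.1926, 0.2086]
tcp_rot: [[-0.001, 0.714, 0.7], [0.0, 0.7, -0.714], [-1.0, -0.001, -0.001]]
force: [0.5, -0.2, -0.1]
opening: 0.005
```

Down 142 mm to z = 0.066, then a check picture.

```bash
python3 -m inch '{"dp":[[20,0,0],[30,0,0],[30,0,0],[30,0,0],[22,0,0],[10,0,0],[0,0,0],[0,0,0]],"yaw":[0,0,0,0,0,0,0,0]}'
python3 - <<'E'
from h import *
from rig import bot
c=bot.capture("top");crop(c,170,120,330,280,4,"pics/t1.png")
c=bot.capture("side");crop(c,215,195,375,345,4,"pics/s1.png")
E
```

```text
time_s: 2.68
position: [0.481, 0.1919, 0.0669]
tcp_rot: [[-0.0, 0.716, 0.698], [0.0, 0.698, -0.716], [-1.0, -0.0, -0.0]]
force: [0.4, 0.2, 0.3]
opening: 0.004
```

View pics/s1.png

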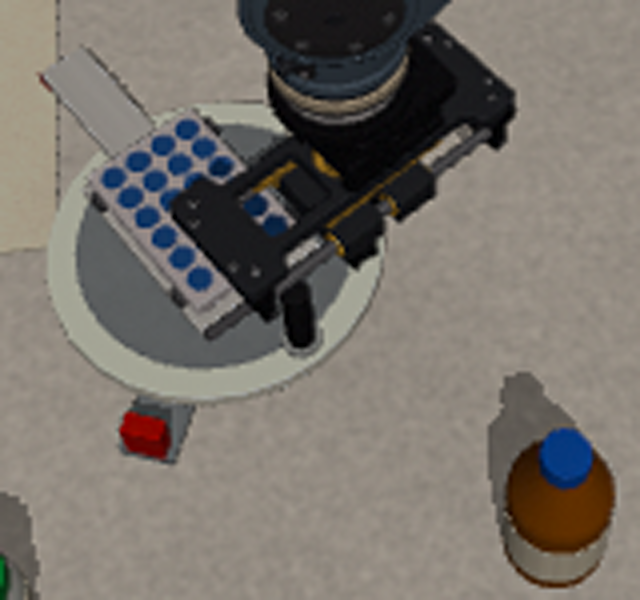

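View pics/t1.png

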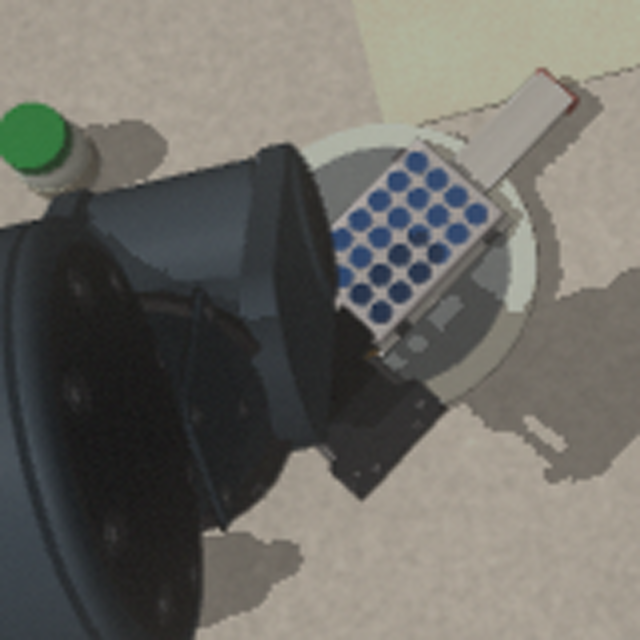

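The finger stands clear behind the post, which is at about (300,320) in the side crop. Nothing else is touched. Next I sweep along the arc.

```bash
python3 -m inch '{"dp":[[0,7,0],[0,7,0],[0,6,0],[0,4.85,-1.13],[0,4.85,-1.13],[0,4.85,-1.13],[0,4.85,-1.13],[0,4.85,-1.13],[0,4.85,-1.13],[0,4.85,-1.13],[0,4.85,-1.13],[0,4.85,-1.13],[0,4.85,-1.13],[0,4.85,-1.13],[0,4.85,-1.13],[0,4.85,-1.13],[0,4.85,-1.13],[0,0,0]],"yaw":[0,0,0,3,3,3,3,3,3,3,3,3,3,3,3,3,3,0]}'
python3 - <<'E'
from h import *
from rig import bot
c=bot.capture("side");crop(c,180,195,340,345,4,"pics/s2.png")
E
```

```text
time_s: 4.28
position: [0.5494, 0.2481, 0.0672]
tcp_rot: [[-0.0, 0.999, 0.037], [0.0, 0.037, -0.999], [-1.0, -0.0, -0.001]]
force: [-0.9, 0.6, 0.7]
opening: 0.006
```

View pics/s2.png

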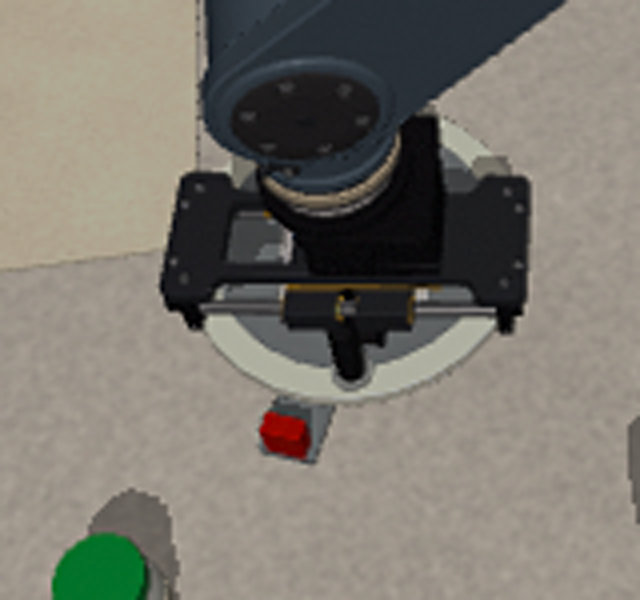

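```bash
python3 -m inch '{"dp":[[0,4.85,-1.13],[0,4.85,-1.13],[0,4.85,-1.13],[0,3.2,-0.8],[0,0,0]],"yaw":[3,3,3,2,0]}'
python3 - <<'E'
from h import *
from rig import bot
np.set_printoptions(precision=4,suppress=True)
c=bot.capture("side");crop(c,180,195,340,345,4,"pics/s3.png")
print(bot.read_state()["force"])
E
```

```text
time_s: 4.75
position: [0.567, 0.2515, 0.0669]
tcp_rot: [[-0.0, 0.988, -0.153], [0.001, -0.153, -0.988], [-1.0, -0.0, -0.001]]
force: [-2.2, 2.2, 1.0]
opening: 0.004
[-0.9162  1.4599  0.082 ]
```

View pics/s3.png

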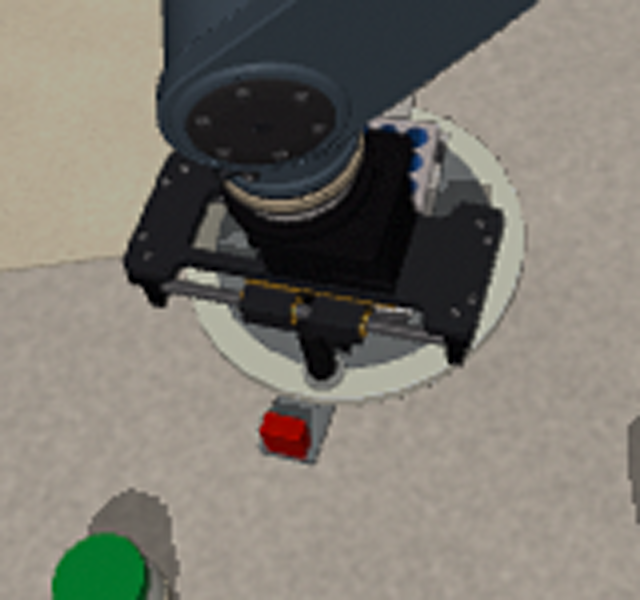

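Post is nearly in line with the block. I push on in small steps and watch the force.

```bash
python3 -m inch '{"dp":[[0,1.6,-0.4],[0,1.6,-0.4],[0,1.6,-0.4],[0,0,0]],"yaw":[1,1,1,0]}'
python3 -m inch '{"dp":[[0,1.6,-0.4],[0,1.6,-0.4],[0,0,0]],"yaw":[1,1,0]}'
```

```text
time_s: 5.13
position: [0.5722, 0.2516, 0.0668]
tcp_rot: [[0.0, 0.979, -0.206], [0.001, -0.206, -0.979], [-1.0, 0.0, -0.001]]
force: [-3.2, 3.0, 1.8]
opening: 0.005
time_s: 5.38
position: [0.5759, 0.2515, 0.0667]
tcp_rot: [[0.001, 0.971, -0.24], [0.0, -0.24, -0.971], [-1.0, 0.001, -0.001]]
force: [-2.8, 2.9, -0.2]
opening: 0.006
```

```bash
python3 -m inch '{"dp":[[0,1.5,0],[0,1.5,0],[0,0,0]],"yaw":[0,0,0]}'
python3 - <<'E'
from h import *
from rig import bot
np.set_printoptions(precision=4,suppress=True)
c=bot.capture("side");crop(c,180,195,340,345,4,"pics/s4.png")
for p in((352,380-2),): pass
E
```

```text
time_s: 5.63
position: [0.5769, 0.2509, 0.0666]
tcp_rot: [[-0.003, 0.971, -0.24], [0.001, -0.24, -0.971], [-1.0, -0.003, 0.0]]
force: [-5.9, 5.3, 2.0]
opening: 0.004
```

View pics/s4.png

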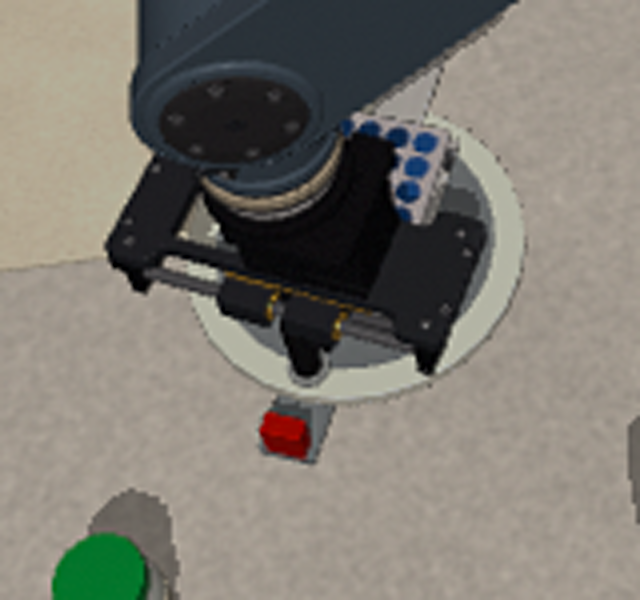

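```bash
python3 -m inch '{"dp":[[0,2,0],[0,2,0],[0,0,0],[0,0,0]],"yaw":[0,0,0,0]}'
```

```text
time_s: 6.02
position: [0.5771, 0.2508, 0.0665]
tcp_rot: [[-0.01, 0.971, -0.24], [0.001, -0.24, -0.971], [-1.0, -0.01, 0.001]]
force: [-10.3, 7.1, 6.9]
opening: 0.005
```

The finger no longer advances (0.2 mm for 4 mm commanded) and the force has risen to 10 N, so it is on the rigid stop. I back off, rise and move clear toward the wedge.

```bash
python3 -m inch '{"dp":[[0,-10,0],[0,-12,0],[0,-12,0],[-15,0,0],[-30,0,0],[-30,0,0],[-30,0,0],[-20,0,0],[0,0,0],[0,0,0]],"yaw":[0,0,0,0,0,0,0,0,0,0]}' 60
```

```text
time_s: 6.85
position: [0.5505, 0.2573, 0.1933]
tcp_rot: [[0.005, 0.971, -0.239], [-0.0, -0.239, -0.971], [-1.0, 0.005, -0.001]]
force: [-0.4, -1.0, -0.3]
opening: 0.651
```

```bash
python3 -m inch '{"dp":[[0,3.0,16],[0,6.2,33],[0,6.2,33],[0,6.2,33],[0,6.2,33],[0,6.2,33],[0,6.2,33],[0,6.2,33],[0,6.2,33],[0,6.2,33],[0,6.2,33],[0,6.2,33],[0,6.2,33],[0,6.2,33],[0,6.2,33],[0,6.2,33],[0,3.0,16],[0,0,0],[0,0,0]],"yaw":[0,0,0,0,0,0,0,0,0,0,0,0,0,0,0,0,0,0,0]}' 60
python3 -m inch '{"dp":[[0,0,0],[0,0,0],[0,0,0],[0,0,0],[0,0,0],[0,0,0],[0,0,0],[0,0,0]],"yaw":[-6,-6,-6,-6,-6,-6.3,0,0]}'
python3 - <<'E'
from h import *
from rig import bot
c=bot.capture("top");cv2.imwrite("pics/t5.png",c["color"][:,:,::-1]);np.savez("pics/t5.npz",**c)
c=bot.capture("side");cv2.imwrite("pics/s5.png",c["color"][:,:,::-1]);np.savez("pics/s5.npz",**c);crop(c,200,180,340,330,4,"pics/s5c.png")
E
```

```text
time_s: 8.43
position: [0.5182, -0.2776, 0.1903]
tcp_rot: [[-0.002, 0.97, -0.241], [0.002, -0.241, -0.97], [-1.0, -0.003, -0.002]]
force: [-0.2, 0.1, 0.3]
opening: 0.689
time_s: 9.1
position: [0.519, -0.2756, 0.1913]
tcp_rot: [[-0.001, 0.924, 0.381], [0.001, 0.381, -0.924], [-1.0, -0.001, -0.002]]
force: [-0.5, -0.3, -0.3]
opening: 0.69
```

View pics/t5.png

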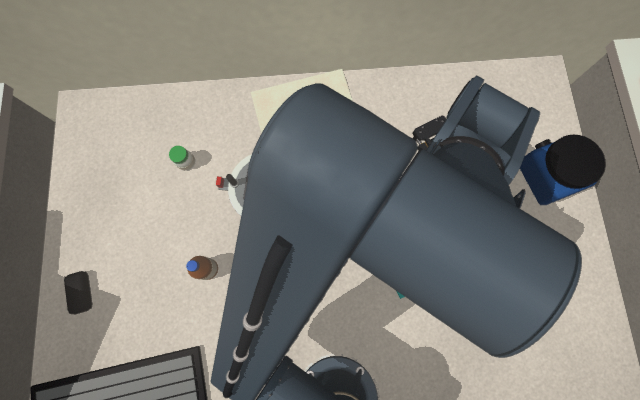

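View pics/s5c.png

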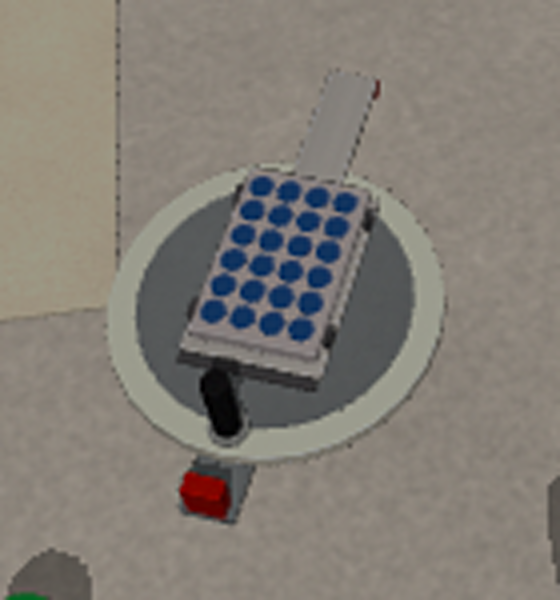

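View pics/s5.png

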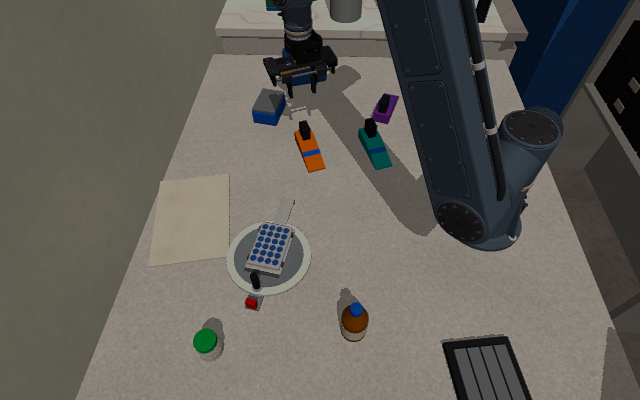

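The carousel stands on its stop: post in line with the red block at side-crop (205,490), nose toward (355,75). The gripper is above the orange wedge. Next I refine the station axis and the wedge pose.

Run:
```python
from h import *
np.set_printoptions(precision=4,suppress=True)
s=dict(np.load("pics/s5.npz"));t=dict(np.load("pics/t5.npz"))
f=lambda x,y:(x/4+200-.375,y/4+180-.375)
print("nose tip",onz(s,*f(354,73),.032),"post base",onz(s,*f(229,433),.024),"post top",onz(s,*f(214,377),.086),"block",onz(s,*f(205,480),.036))
st=np.array([.577,.158])
e=np.radians(-100.1);print(st+.187*np.array([np.cos(e),np.sin(e)]))
crop(s,255,60,345,180,6,"pics/s5w.png")
crop(t,205,160,265,205,10,"pics/t5p.png")
```

```text
nose tip [ 0.5459 -0.0226  0.032 ] post base [0.5939 0.2526 0.024 ] post top [0.595  0.2465 0.086 ] block [0.6009 0.2885 0.036 ]
[ 0.5442 -0.0261]
```

View pics/s5w.png

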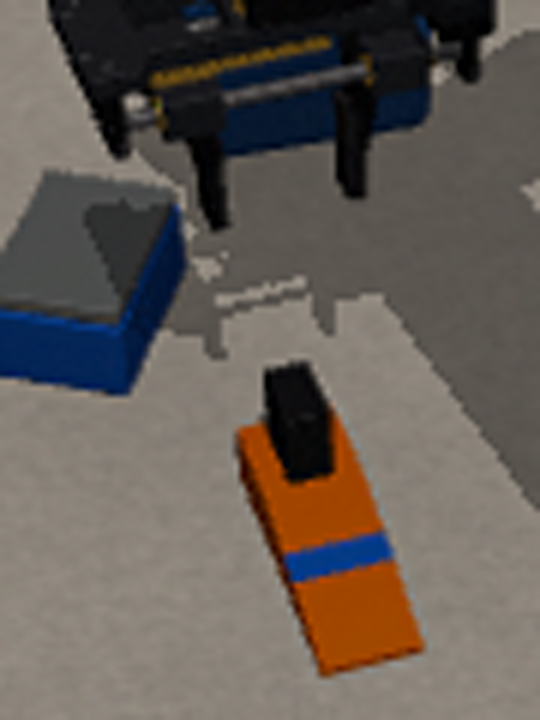

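View pics/t5p.png

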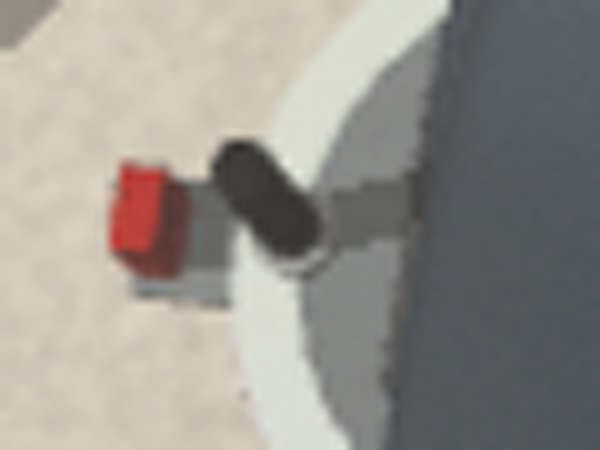

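```bash
python3 -m inch '{"dp":[[15,0,4.4],[25,0,0],[25,0,0],[20,0,0],[15,0,0],[0,0,0],[0,0,0]],"yaw":[0,0,0,0,0,0,0]}' 60
python3 - <<'E'
from h import *
from rig import bot
c=bot.capture("side");crop(c,255,60,345,180,6,"pics/s6w.png")
E
```

```text
time_s: 9.78
position: [0.5204, -0.2811, 0.0911]
tcp_rot: [[-0.002, 0.924, 0.381], [0.001, 0.381, -0.924], [-1.0, -0.001, -0.002]]
force: [0.5, -0.4, 1.2]
opening: 0.693
```

View pics/s6w.png

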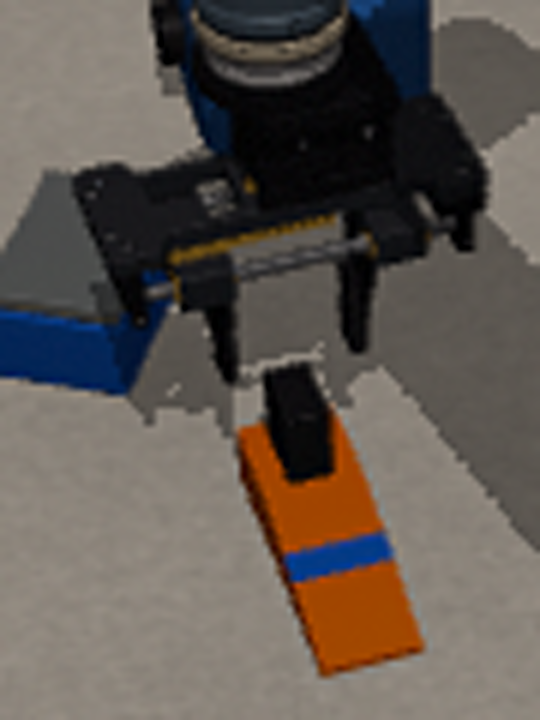

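The fingers straddle the fin (about (300,420) in the crop). I go down and grip.

```bash
python3 -m inch '{"dp":[[13,0,0],[13,0,0],[12.5,0,0],[0,0,0],[0,0,0]],"yaw":[0,0,0,0,0]}' 60
python3 -m inch '{"dp":[[0,0,0],[0,0,0],[0,0,0],[0,0,0],[0,0,0],[0,0,0],[0,0,0],[0,0,0],[0,0,0],[0,0,0]],"yaw":[0,0,0,0,0,0,0,0,0,0]}' 0
python3 - <<'E'
from h import *
from rig import bot
c=bot.capture("side");crop(c,255,60,345,180,6,"pics/s7w.png")
E
```

```text
time_s: 10.25
position: [0.5213, -0.282, 0.0541]
tcp_rot: [[0.001, 0.924, 0.382], [-0.001, 0.382, -0.924], [-1.0, 0.001, 0.001]]
force: [-0.1, 0.5, 0.1]
opening: 0.689
time_s: 11.08
position: [0.5207, -0.2818, 0.0534]
tcp_rot: [[-0.0, 0.924, 0.382], [-0.0, 0.382, -0.924], [-1.0, -0.0, -0.0]]
force: [-1.5, -0.7, 1.2]
opening: 0.296
```

View pics/s7w.png

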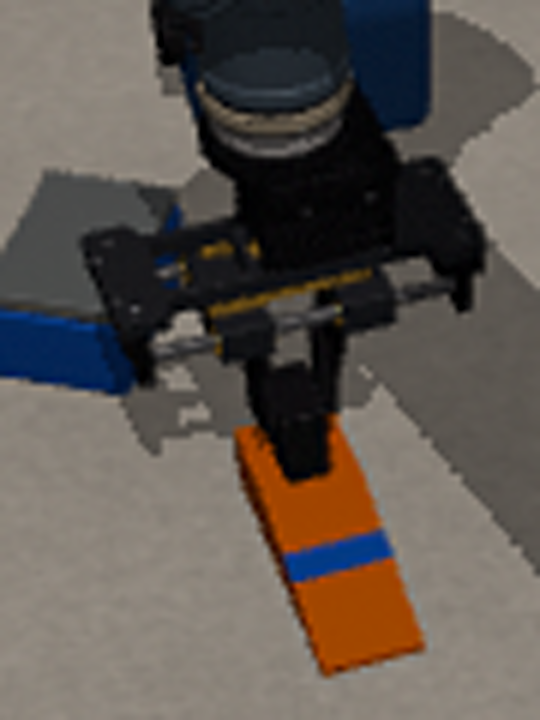

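Gripped at 25.8 mm, which is the fin's thickness. I turn the wedge flat on the bench by 32.5° clockwise, then slide it to a standoff in line with the nose.

```bash
python3 -m inch '{"dp":[[0,0,0],[0,0,0],[0,0,0],[0,0,0],[0,0,0],[0,0,0],[0,0,0],[0,0,0],[0,0,0],[0,0,0],[0,0,0]],"yaw":[3,4,4,4,4,4,4,3,2.5,0,0]}'
python3 -m inch '{"dp":[[0,-2,-9],[0,-3,-15],[0,-3,-15],[0,-3,-15],[0,-3,-15],[0,-3,-15],[0,-2,-12],[0,-1,-12],[0,0,0],[0,0,0]],"yaw":[0,0,0,0,0,0,0,0,0,0]}'
python3 - <<'E'
from h import *
from rig import bot
c=bot.capture("side");crop(c,240,90,360,240,4,"pics/s8.png");np.savez("pics/s8.npz",**c)
c=bot.capture("top");crop(c,260,120,420,240,5,"pics/t8.png");np.savez("pics/t8.npz",**c)
E
```

```text
time_s: 12.05
position: [0.5214, -0.2815, 0.0533]
tcp_rot: [[0.001, 0.985, -0.173], [0.0, -0.173, -0.985], [-1.0, 0.001, -0.0]]
force: [1.0, 0.9, 1.5]
opening: 0.294
time_s: 12.88
position: [0.5195, -0.1695, 0.0534]
tcp_rot: [[-0.002, 0.985, -0.173], [0.002, -0.173, -0.985], [-1.0, -0.002, -0.002]]
force: [-1.1, 2.2, 2.7]
opening: 0.294
```

View pics/s8.png

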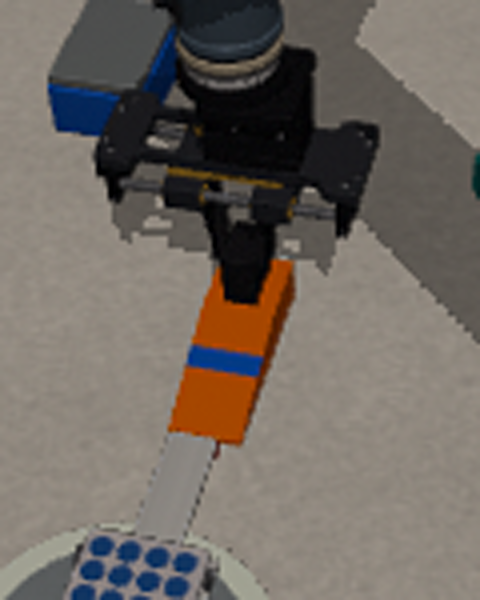

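View pics/t8.png

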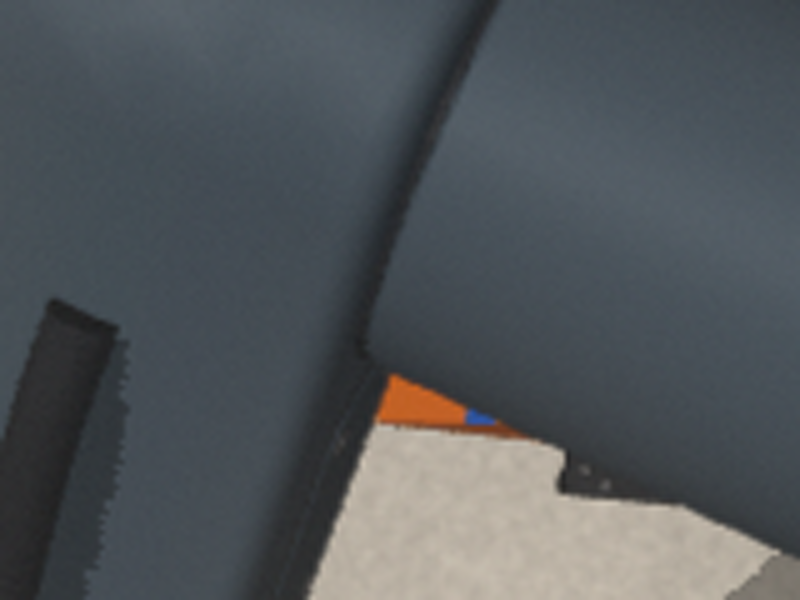

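The side crop shows the wedge flat and pointing at the nose (toe about (205,437)). Next I check offset and heading.

Run:
```python
from h import *
np.set_printoptions(precision=4,suppress=True)
s=dict(np.load("pics/s8.npz"))
f=lambda x,y:(x/4+240-.375,y/4+90-.375)
a=onz(s,*f(169,430),.0045)[:2];b=onz(s,*f(242,443),.0045)[:2]
bl=onz(s,*f(190,356),.0233)[:2];br=onz(s,*f(261,365),.0233)[:2]
toe=(a+b)/2;band=(bl+br)/2;n=np.array([.546,-.0185]);st=np.array([.577,.158])
u=(n-st)/np.linalg.norm(n-st);v=np.array([-u[1],u[0]])
print("toe",toe,"band",band,"w",np.linalg.norm(a-b),np.linalg.norm(bl-br),"head",np.degrees(np.arctan2(*(toe-band)[::-1])),"edge",np.degrees(np.arctan2(*(a-b)[::-1])),np.degrees(np.arctan2(*(bl-br)[::-1])))
print("station head",np.degrees(np.arctan2(u[1],u[0])))
for p in(toe,band):print((p-st)@u,(p-st)@v)
nt=onz(s,*f(190,433),.032)[:2];print("tongue end",nt,(nt-st)@u,(nt-st)@v)
```

```text
toe [ 0.5416 -0.041 ] band [ 0.5312 -0.0988] w 0.05569280764762742 0.05429255719961444 head 79.77880868299602 edge -9.776412499097853 -6.700434150301137
station head -99.96167645002723
0.20210760301202604 -0.0004514363359658182
0.260896882657204 -0.0007177176667983317
tongue end [ 0.5488 -0.0224] 0.1826013096909849 0.0034245931467959175
```

Lateral offset is under 1 mm, heading within 0.3°, and there are 81 mm to go. I slide in 60 mm, check, then do the rest slowly.

```bash
python3 -m inch '{"dp":[[0,0,-4],[0,0,-7],[0,0,-7],[0,0,-7],[0,0,-7],[0,0,-7],[0,0,-7],[0,0,-6],[0,0,-5],[0,0,-3],[0,0,0]],"yaw":[0,0,0,0,0,0,0,0,0,0,0]}'
python3 -m inch '{"dp":[[0,0,-2],[0,0,-2],[0,0,-2],[0,0,-2],[0,0,-2],[0,0,-2],[0,0,0],[0,0,0]],"yaw":[0,0,0,0,0,0,0,0]}'
python3 - <<'E'
from h import *
from rig import bot
c=bot.capture("side");crop(c,220,110,340,300,4,"pics/s9.png");np.savez("pics/s9.npz",**c)
c=bot.capture("top");crop(c,200,120,360,240,5,"pics/t9.png")
E
```

```text
time_s: 13.9
position: [0.5306, -0.1117, 0.0533]
tcp_rot: [[0.0, 0.985, -0.174], [0.001, -0.174, -0.985], [-1.0, -0.0, -0.001]]
force: [0.9, 0.6, 4.3]
opening: 0.292
time_s: 14.57
position: [0.5325, -0.1021, 0.0533]
tcp_rot: [[0.0, 0.985, -0.174], [-0.002, -0.174, -0.985], [-1.0, 0.0, 0.002]]
force: [-1.5, -5.7, 2.9]
opening: 0.294
```

View pics/s9.png

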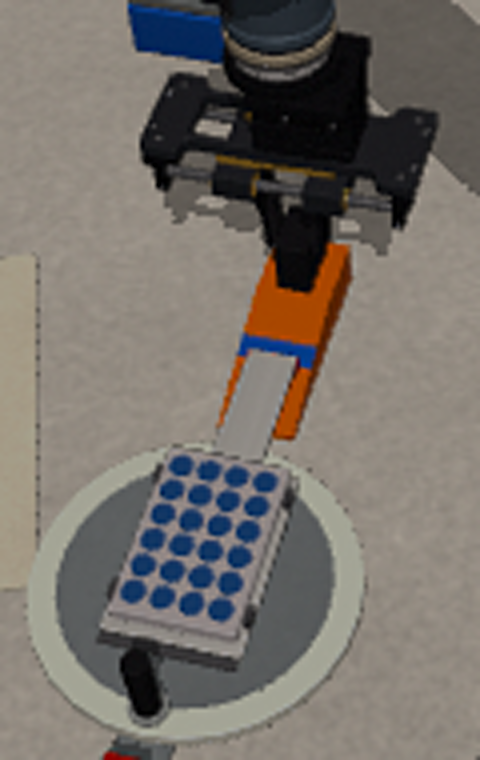

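View pics/t9.png

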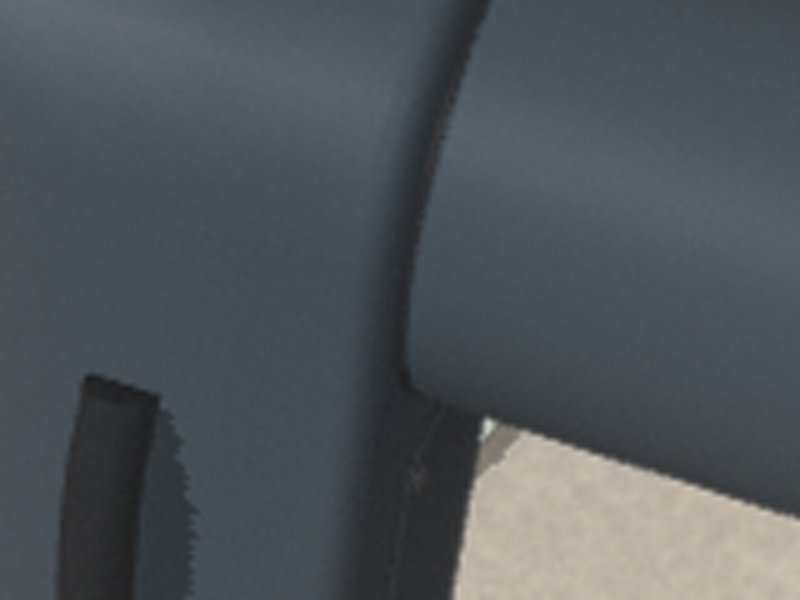

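The tongue lies over the ramp and contact has begun (5.7 N push). The band, at crop (275,348), is still about 13 mm short of the nose. I continue slowly.

```bash
python3 -m inch '{"dp":[[0,0,-1.5],[0,0,-1.5],[0,0,-1.5],[0,0,-1.5],[0,0,-1.5],[0,0,-1.5],[0,0,-1.5],[0,0,-1.5],[0,0,-1.5],[0,0,0],[0,0,0]],"yaw":[0,0,0,0,0,0,0,0,0,0,0]}'
python3 - <<'E'
from h import *
from rig import bot
c=bot.capture("side");crop(c,250,140,330,240,6,"pics/s10.png");np.savez("pics/s10.npz",**c)
E
```

```text
time_s: 15.58
position: [0.535, -0.0889, 0.0533]
tcp_rot: [[0.0, 0.985, -0.174], [-0.002, -0.174, -0.985], [-1.0, 0.001, 0.002]]
force: [-1.6, -5.9, 2.7]
opening: 0.29
```

View pics/s10.png

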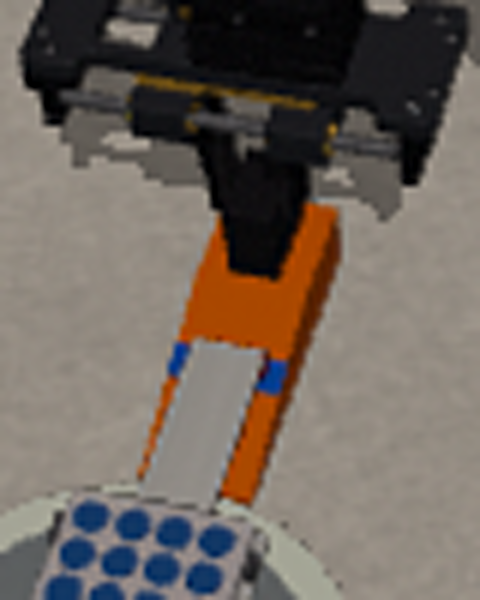

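Run:
```python
from h import *
from rig import bot
np.set_printoptions(precision=4,suppress=True)
s=dict(np.load("pics/s10.npz"))
f=lambda x,y:(x/6+250-.42,y/6+140-.42)
st=np.array([.577,.158]);n=np.array([.546,-.0185]);u=(n-st)/np.linalg.norm(n-st);v=np.array([-u[1],u[0]])
for nm,p,z in(("band R",(285,376),.0233),("band L",(172,361),.0233),("tongue end",(228,344),.037),("nose right end",(265,358),.030)):
    q=onz(s,*f(*p),z)[:2];print(nm,(q-st)@u,(q-st)@v)
S=bot.read_state();print(S["position"],S["force"],S["qvel"])
c=bot.capture("side");crop(c,220,210,320,330,5,"pics/s11.png");np.savez("pics/s11.npz",**c)
```

```text
band R 0.18001119092335763 -0.026231442119390807
band L 0.17678857297234488 0.02900303453788996
tongue end 0.18256090942060396 0.0016624364147688213
nose right end 0.18345782336874975 -0.015830298695026664
[ 0.5349 -0.0889  0.0533] [-0.7749 -5.5018  3.4711] [-0.0824 -0.087   0.0595  0.0782  0.0365 -0.06  ]
```

View pics/s11.png

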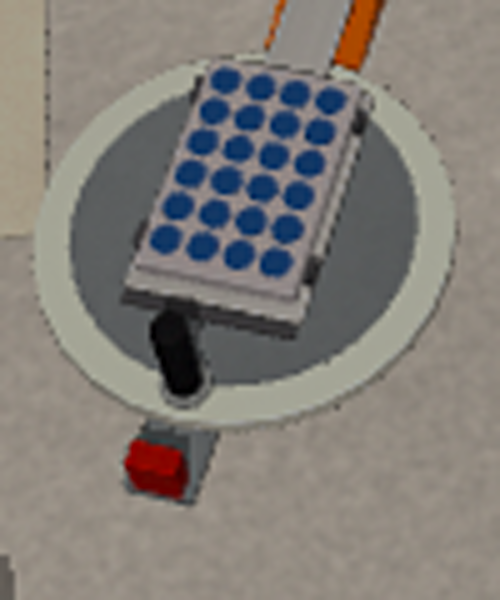

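The band is centred at 178 mm from the axis and the nose at 180 mm. The post is still in front of the block. I let it settle, then hand in.

```bash
python3 -m inch '{"dp":[[0,0,0],[0,0,0],[0,0,0],[0,0,0],[0,0,0],[0,0,0]],"yaw":[0,0,0,0,0,0]}' && python3 -c "
from rig import bot
print(bot.hand_in())"
```

```text
time_s: 16.18
position: [0.535, -0.0889, 0.0533]
tcp_rot: [[0.0, 0.985, -0.174], [-0.002, -0.174, -0.985], [-1.0, 0.0, 0.002]]
force: [-0.2, -5.0, 3.5]
opening: 0.294
the job is handed in; nothing more can be done
None
```

I turned the carousel clockwise onto its index stop, slid the orange wedge flat under the red nose, and handed the job in at 16.2 s. The wedge was still gripped and carrying the nest. No verdict was reported.

- **Carousel:** I pushed the post until it stopped moving (about 10 N). The last picture still shows the post in front of the red block.
- **Wedge:** The blue band is about 178 mm from the axis and the nose about 180 mm. That means a lift of about 5 mm by geometry; I did not measure the tilt directly. The wedge was within 1 mm and 0.3° of the nose line before insertion and looked flat throughout.
- **Grip and load:** The opening was steady at about 25.5 mm on the 26 mm fin. The wrist felt a steady push of about 5 N, which fits the wedge bearing on the nest.
- **Bystanders:** The arm never came near them. The bottle and jar looked unmoved in the picture after the carousel was turned. I did not measure them or the tip box again at the end.
- **Disagreement:** The two cameras differed by about 3 mm in y on the disc centre and red block, and by up to about 9 mm on the bottle cap. The final alignment compares wedge and nose in the same side view, so most of that cancels out.

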